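# Practice tamp on a sprung plate at the surf-shack coffee shelf

## Task

Do a practice tamp: pick up the coffee tamper and press its flat face squarely down on the sprung practice plate in the portafilter basket until the plate bottoms out level, holding it there for a second with a push of about two kilos and never more than four. Then lift the tamper out so the plate springs back up, and set it down gently, upright, in its round rubber rest, let go, and leave the other things on the shelf alone.

Things in the scene. Friction and masses are not known exactly. Their poses are not given: they have to be found in the camera images.
- tamper_grip (a point): Loose coffee tamper, 84 mm tall, about 0.36 kg, standing on its flat face: steel base 56 mm in diameter, 19 mm thick, with a shoulder sloping up to 25 mm; above it a straight round wooden handle 32 mm in diameter from 25 to 72 mm up, with a domed top. This point: on its axis in the handle, 46 mm above the flat face; z along the axis to the top.
- tamper_face (a point): Centre of the tamper's flat underside (56 mm in diameter), 46 mm below tamper_grip on the same axis; z along the axis to the top.
- rim (a point): Centre of the mouth of the portafilter basket, level with its rim, 66 mm above the shelf. The steel portafilter (ring 71 mm outside, bore 60 mm) is fixed in a fork stand on a dark wooden block 125 x 110 mm; its wooden handle runs level along this frame's -x to 187 mm from the axis, 51 mm above the shelf, 33 mm thick. z up, along the basket's axis.
- plate_top: Sprung practice plate: steel disc, 58 mm diameter, in the basket. Origin: centre of its top face, 8 mm below the rim at rest; z up, normal to the face. It rocks up to 10 degrees under a push and goes down on springs: 4 N to start it, 0.6 N more per mm. It bottoms on three hidden studs 6 to 12 mm down, set anew each run: feel for it; the push then rises steeply (springs alone: 12 N at most).
- plate (a joint): Depth of the practice plate below its rest height in m: 0 up at rest, growing downwards, bottomed somewhere between 0.006 and 0.012.
- rest_floor (a point): Centre of the recess of the tamper rest, a round black rubber dish fixed to the shelf, 92 mm outside and 11 mm high, with a flat floor 76 mm in diameter 6 mm above the shelf. This point is on that floor; z up.
- shaker: Bystander: pineapple-shaped wooden shaker, 68 mm in diameter, 110 mm tall with its carved crown, loose. Origin at its underside.
- jug: Bystander: steel milk jug, 82 mm in diameter, 85 mm tall, handle to its +y reaching 71 mm from the axis, loose. Origin at its underside.
- harmonica: Bystander: chrome tremolo harmonica, 176 mm along its y, 26 mm wide, 25 mm high, lying loose. Origin at its underside.
- capo: Bystander: steel capo with lever, about 130 x 70 mm, 18 mm high, lying loose. Origin at the underside of its bar.
- phone_stand: Bystander: swivel phone stand in matte black aluminium, foot 90 mm in diameter, 140 mm tall, loose. Origin at its underside.
- bowl: Bystander: empty teal ceramic bowl, 136 mm in diameter, 55 mm high, loose. Origin at its underside.
- cup: Bystander: white espresso cup, 62 mm in diameter, 55 mm high, loose. Origin at its underside.
Not all that is in view belongs to the job. What is shaped like the part that bears rest_floor but green or purple is not meant.

How it is judged:
On the way:
1. the tamper presses the plate level against its stop (14 N or more, plate at rest and within 2.5 degrees of level) for 0.5 s (contact force between tamper and plate_top above 14 N and value of joint plate above 0.0045 m and velocity of joint plate between -0.004 and 0.004 m/s and angle between plate_top's own z axis and vertical below 0.044 rad and horizontal distance between tamper_face and rim below 0.005 m), for 0.5 s.
At the end, for the whole second after the job is handed in: The plate has sprung back up (within 1.5 mm of its rest height) and the tamper stands released and at rest, upright within 4.5 degrees, its flat face on the floor of the rubber rest (within 3 mm in height and 14 mm of the centre) (value of joint plate below 0.0015 m and horizontal distance between tamper_face and rest_floor below 0.014 m and z of tamper_face in the frame of rest_floor between -0.003 and 0.003 m and angle between tamper_face's own z axis and vertical below 0.08 rad and linear speed of tamper below 0.02 m/s); the robot touches nothing.
It fails at once if the tamper presses the plate with more than 40 N (contact force between tamper and plate_top above 40 N).
It fails at once if the tamper is dropped or thrown (faster than 0.4 m/s while no finger holds it) (contact force between the fingers and tamper below 0.05 N and linear speed of tamper above 0.4 m/s).
It fails at once if a bystander is shoved more than 20 mm or knocked over (distance of any of shaker, jug, harmonica, capo, phone_stand, bowl, cup from where it was at the start of the episode above 0.02 m or angle between any of shaker, jug, harmonica, capo, phone_stand, bowl, cup's own z axis and vertical above 0.3 rad).
It also fails if it takes over 58 s, if anything falls off the work surface, if the arm or the gripper's body presses on something with over 40 N, if the wrist force passes 120 N, or if a joint passes its speed limit or range.

## Robot

A 7-joint arm with a two-finger parallel gripper is mounted at the origin on the work surface. World frame = base frame: x ahead of the robot, y to its left, z up, the work surface at z = 0. Lengths are in m, angles in rad, forces in N, time in s.
With the tool pointing down it reaches from about 0.4 to 0.85 m from the base axis. Payload 10.4 kg.
Tool frame: the origin (TCP) lies at the very end of the fingers, on their centre line; the grasp point (between the pads) lies 19 mm behind it; z points along the fingers, y is the line along which they close (so a half turn about z gives the same grasp; the last joint's range is limited). The gripper opens to 85 mm and grips with 20 to 120 N. Pads are 22 mm wide; open, the fingers measure 114 mm over their backs; the gripper's body (76 mm by 85 mm) begins 54 mm behind the grasp point. The pads swing forward as they close: fully open they stand 13 mm farther back than shut.
Start: joints at [-1.258, 0.332, -0.065, 1.46, 0.022, 1.35, -0.088], TCP at [0.206, 0.59, 0.194] pointing down, gripper open.
Joint ranges: [-2.6, 2.6], [-0.5, 2.12], [-1.47, 1.34], [0.16, 2.42], [-1.27, 4.41], [0.06, 2.06], [-2.6, 2.6]. Speed limits (rad/s): [2.22, 2.22, 2.79, 2.79, 3.14, 3.14, 3.14].

## Interface

Orientations are given as a unit quaternion [x, y, z, w].
In Python, from workcell import * gives the robot as it stands.
- The arm moves only by the tool step_arm, never from a script. Its argument "commands" is one flat list of numbers, 7 for each row, row after row: the finger opening in mm, from 0 to 85.4, then the shift along the world's x, y, z as a fraction of full scale, then the turn, a rotation vector about the world's x, y, z as a fraction of full scale. A call has exactly 10 rows; each row is the pose to reach, as a shift and turn from the pose commanded when the call began, turning the shorter way round; what a row does not reach only later rows make up. Full scale, the value 1, is 0.6 m for a shift and pi rad for a turn. A row lasts 1/8 s, in which the tool goes at most 62.5 mm and 10.7 degrees, less where a joint would pass 70% of its speed; a pose out of reach is approached as far as the arm can. A call with a number of a shift or a turn outside -1 to 1 is refused whole. A call with a gripper value outside its range is refused whole. The fingers move at their own pace and stop on an object; "squeeze" is the grip in N (left out, the last holds). Time passes only in rows, so rows that repeat a pose let the fingers close, or fill a call up. It gives the time, the measured TCP pose, the force, the opening and the grip force at its end, in the units of the state.
- get_obs(): the state, without advancing time (a new reading comes with each control period).
- camera(name): name is "scene" or "top" or "wrist"; returns the picture (400x640x3 uint8, red, green, blue); there is no depth.
- camera_params(name): a dict with "mtx" (3x3 intrinsics, pixels), "extrinsics" (4x4, takes a point from world to camera coordinates); the wrist camera has in their place "tool_from_camera" (4x4, takes a point from camera to tool coordinates, whose origin is the TCP and whose axes are the flange's). Camera axes: x right, y down, z forward; pixel columns grow to the right and rows downward; lengths in m; the calibration is good to about 2 mm. The wrist camera is an equidistant fisheye: a pixel r from the principal point sees the ray r / f radians off the axis. A picture is of the moment at which its call begins: read the wrist's pose just before it. camera_params takes no time and is no camera call.
- hand_in(): hands the job in; it is judged then, once.
The state is a dict: "clock": time; "joint_pos": joint angles; "joint_velocities": joint speeds; "tau": joint torques, N m; "position": TCP position; "ee_rot": TCP orientation; "ft_force": force on the tool from outside, world axes, zero at the start; "torque": the same for the moment, N m; "grip_width": opening from 0.0 (shut) to 1.0 (fully open); "grasp_force": force on a finger pad.
Only numpy, scipy, OpenCV 4.12 (cv2) and the standard library are available. Lean on these libraries where they do the work, as an engineer would, in place of code of your own. Each camera call takes 0.05 s, during which the arm holds its last target. There are 200 camera calls.

## Working session

There is one attempt and no reset: what is moved stays moved. The work goes in short steps, Python scripts to look and compute and a tool call to move; the robot and the scene stay as the last step left them, time stands still between calls to the robot, and variables do not carry over. Pictures are saved under pics/ and viewed, at most 10 in all, crops included, and the job is handed in when it is done.

Besides the shell and the picture viewer there is one more tool, called after "Emit:" as name(argument=value, ...) on one line, values as JSON. step_arm: Moves the arm, as the interface text tells. Its arguments: {"type":"object","properties":{"commands":{"type":"array","items":{"type":"number"}},"squeeze":{"type":"number"}},"required":["commands"]}

```bash
mkdir -p pics; python3 - <<'E'
from workcell import *
import cv2,numpy as np
o=get_obs();print(o)
for n in("scene","top"):
    cv2.imwrite(f"pics/{n}0.png",camera(n)[:,:,::-1]);p=camera_params(n);print(n,np.round(p["mtx"],1).tolist(),np.round(p["extrinsics"],4).tolist())
print(camera_params("wrist"))
E
```

```text
{'clock': 0.0, 'joint_pos': array([-1.25757729,  0.33287042, -0.06471064,  1.46094308,  0.02159622,
        1.34988862, -0.08852745]), 'joint_velocities': array([ 3.12480119e-05, -9.17608848e-04, -1.35176115e-03,  3.25429007e-04,
       -8.31425631e-05,  2.74413769e-04, -2.86702822e-04]), 'tau': array([ 7.39481729e-04, -6.25468683e+01,  4.97004215e-02, -3.91589391e+01,
        1.62831426e-02,  1.02621212e-02, -1.71184905e-05]), 'position': array([0.20582343, 0.58968567, 0.19301605]), 'ee_rot': array([ 1.67120212e-01,  9.85936273e-01, -7.01366506e-04, -8.93306425e-05]), 'ft_force': array([ 0.37553739, -0.07004747,  0.29937638]), 'torque': array([-0.00403833,  0.02576931, -0.05655825]), 'grasp_force': 0.0, 'grip_width': 1.0013952615210084}
scene [[508.4, 0.0, 324.7], [0.0, 508.4, 206.6], [0.0, 0.0, 1.0]] [[-0.7952, 0.6063, 0.0075, 0.5257], [0.4121, 0.5495, -0.7268, -0.1238], [-0.4448, -0.5749, -0.6868, 1.7121], [0.0, 0.0, 0.0, 1.0]]
top [[430.6, 0.0, 316.9], [0.0, 430.6, 203.5], [0.0, 0.0, 1.0]] [[-0.0121, -0.9999, -0.0024, -0.1154], [-0.9897, 0.0123, -0.1426, 0.5467], [0.1426, 0.0007, -0.9898, 1.2453], [0.0, 0.0, 0.0, 1.0]]
{'mtx': array([[309.70691629,   0.        , 314.85580959],
       [  0.        , 309.70691629, 197.64060505],
       [  0.        ,   0.        ,   1.        ]]), 'tool_from_camera': array([[-1.12978105e-03, -9.51708289e-01, -3.07001721e-01,
         7.85208435e-02],
       [ 9.99998547e-01, -1.46702908e-03,  8.67761678e-04,
         1.19003502e-03],
       [-1.27623643e-03, -3.07000295e-01,  9.51708564e-01,
        -1.79746338e-01],
       [ 0.00000000e+00,  0.00000000e+00,  0.00000000e+00,
         1.00000000e+00]])}
```

View pics/top0.png

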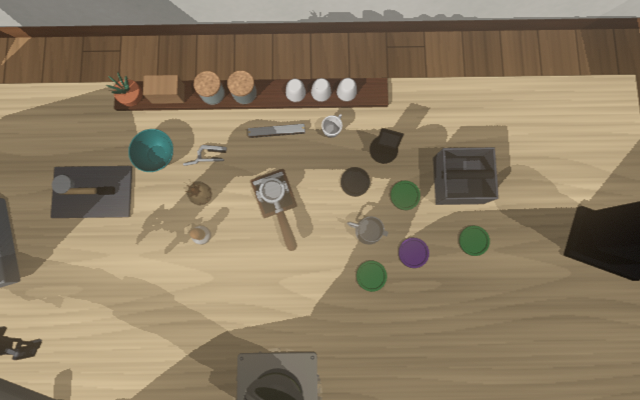

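View pics/scene0.png

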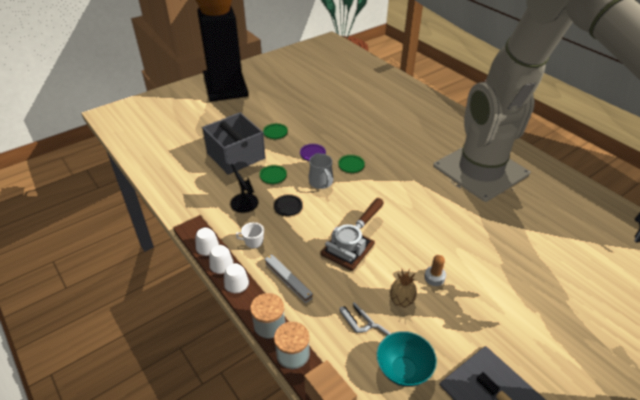

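The top view shows the tamper at (199,235), the basket at (273,190), the black rest at (355,181), the shaker at (199,192) and the jug at (369,229). In the scene view the tamper is at (437,268), the basket at (347,236) and the rest at (288,205).

```bash
cat > h.py <<'E'
import numpy as np,cv2
from workcell import *
from scipy.spatial.transform import Rotation as R
def ray(n,u,v,obs=None):
    p=camera_params(n);K=p["mtx"]
    x=np.array([(u-K[0,2])/K[0,0],(v-K[1,2])/K[1,1]])
    if n=="wrist":
        r=np.hypot(*x);d=np.r_[x/max(r,1e-9)*np.sin(r),np.cos(r)];T=p["tool_from_camera"]
        Q=R.from_quat(obs["ee_rot"]).as_matrix()
        return obs["position"]+Q@T[:3,3],Q@T[:3,:3]@d
    E=p["extrinsics"];return -E[:3,:3].T@E[:3,3],E[:3,:3].T@np.r_[x,1]
def onz(n,u,v,z,obs=None):
    c,d=ray(n,u,v,obs);return c+d*(z-c[2])/d[2]
def proj(n,P):
    p=camera_params(n);E=p["extrinsics"];q=p["mtx"]@(E[:3,:3]@np.asarray(P)+E[:3,3]);return q[:2]/q[2]
def blobs(m,amin=30):
    n,l,s,c=cv2.connectedComponentsWithStats(m.astype(np.uint8));return [(s[i].tolist(),c[i].round(1).tolist()) for i in range(1,n) if s[i,4]>amin]
E
python3 - <<'E'
from h import *
t=cv2.imread("pics/top0.png");s=cv2.imread("pics/scene0.png")
cv2.imwrite("pics/c1.png",np.hstack([cv2.resize(t[160:250,170:240],None,fx=5,fy=5,interpolation=2),cv2.resize(t[160:250,245:315],None,fx=5,fy=5,interpolation=2)]))
cv2.imwrite("pics/c2.png",np.hstack([cv2.resize(s[215:295,385:465],None,fx=5,fy=5,interpolation=2),cv2.resize(s[195:275,310:390],None,fx=5,fy=5,interpolation=2)]))
m=np.zeros(t.shape[:2],bool);m[160:205,335:378]=t[160:205,335:378].max(2)<75
for b,c in blobs(m):print(b,c,onz("top",*c,.009))
m=np.zeros(t.shape[:2],bool);m[190:220,270:306]=s[190:220,270:306].max(2)<75
for b,c in blobs(m):print("scene",b,c,onz("scene",*c,.009))
for n,u,v,z in(("top",199,235,.05),("scene",437,268,.045),("top",273,190,.06),("scene",347,236,.066),("top",199,192,.05),("top",369,230,.04)):print(n,onz(n,u,v,z).round(4))
E
```

```text
[342, 167, 27, 26, 325] [357.5, 176.6] [ 0.63184947 -0.24801553  0.009     ]
scene [274, 196, 28, 20, 453] [287.2, 205.4] [ 0.62474325 -0.23837106  0.009     ]
top [0.4549 0.2243 0.05  ]
scene [0.4649 0.2308 0.045 ]
top [0.5842 0.0069 0.06  ]
scene [0.5948 0.013  0.066 ]
top [0.5827 0.2278 0.05  ]
top [ 0.4643 -0.2749  0.04  ]
```

View pics/c1.png

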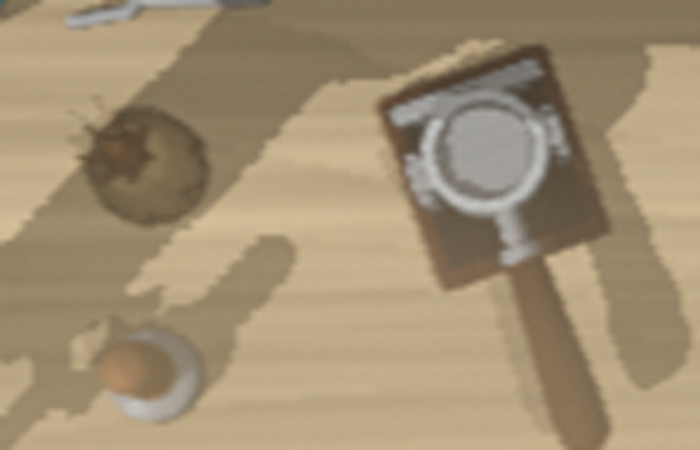

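View pics/c2.png

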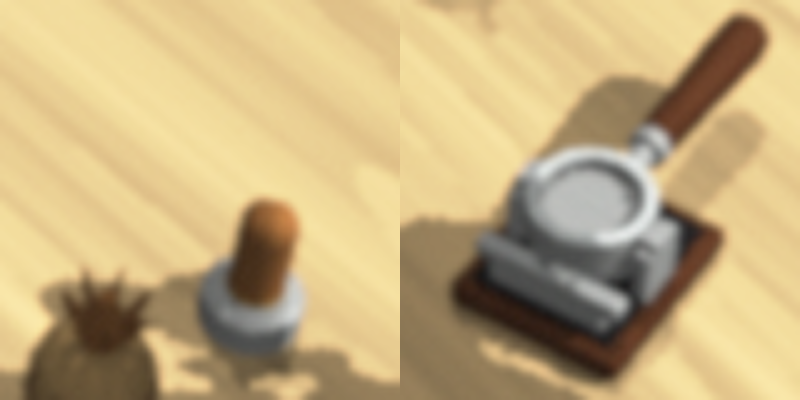

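In the crops, the tamper's dome is at top (196.6,233.6) and its base at (201,235). The ring centre is at top (272.4,190.4) and scene (347.4,234.4). The tamper in the scene view has its dome at (439,257) and its base at about (435,277).

```bash
python3 - <<'E'
from h import *
for n,u,v,z in(("top",196.6,233.6,.075),("top",201,235,.019),("scene",439,257,.08),("scene",435,277,.012),("top",272.4,190.4,.066),("scene",347.4,234.4,.066),("top",355.5,181.5,.009),("top",292,246,.051)):print(n,onz(n,u,v,z).round(4))
o=get_obs();print(R.from_quat(o["ee_rot"]).as_matrix().round(3))
E
```

```text
top [0.4572 0.2244 0.075 ]
top [0.4571 0.2269 0.019 ]
scene [0.4594 0.2251 0.08  ]
scene [0.4677 0.2334 0.012 ]
top [0.5819 0.008  0.066 ]
scene [0.5901 0.009  0.066 ]
top [ 0.6166 -0.2415  0.009 ]
top [ 0.4195 -0.0479  0.051 ]
[[-0.944  0.329 -0.   ]
 [ 0.329  0.944 -0.001]
 [-0.    -0.001 -1.   ]]
```

Emit:
step_arm(commands=[85,0.06,-0.09,-0.01,0,0,0,85,0.13,-0.19,-0.02,0,0,0,85,0.2,-0.29,-0.03,0,0,0,85,0.27,-0.39,-0.04,0,0,0,85,0.34,-0.49,-0.05,0,0,0,85,0.4,-0.57,-0.06,0,0,0,85,0.42,-0.605,-0.06,0,0,0,85,0.42,-0.605,-0.06,0,0,0,85,0.42,-0.605,-0.06,0,0,0,85,0.42,-0.605,-0.06,0,0,0])

```text
clock: 1.35
position: [0.457, 0.2287, 0.1577]
ee_rot: [0.166, 0.986, 0.0, -0.0]
ft_force: [0.2, -0.2, -0.2]
grip_width: 0.994
grasp_force: 0.0
```

```bash
python3 - <<'E'
from h import *
o=get_obs();print(o["clock"],o["position"],o["ee_rot"],o["joint_pos"],o["ft_force"])
im=camera("wrist")[:,:,::-1].copy();cv2.imwrite("pics/w1.png",im)
E
```

```text
1.35 [0.45701064 0.22870662 0.15773823] [ 1.65843694e-01  9.86152016e-01  1.22704447e-04 -2.35340775e-04] [-0.76626152  0.10081227  0.22789413  1.81978615 -0.02470369  1.2238804
  0.70648954] [ 0.23139678 -0.21567799 -0.17797237]
```

View pics/w1.png

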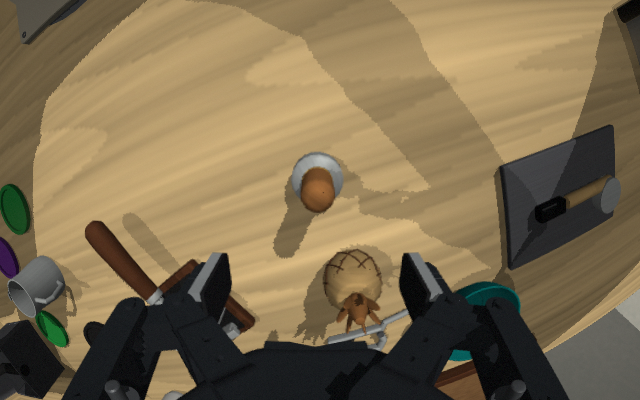

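The wrist view shows the tamper dome at about (318,190) and its base at about (318,178). The shaker is below it at (352,280).

```bash
python3 - <<'E'
from h import *
o=get_obs();im=cv2.imread("pics/w1.png");h=cv2.cvtColor(im,cv2.COLOR_BGR2HSV)
m=np.zeros(h.shape[:2],bool);s=np.s_[140:225,280:355]
m[s]=(h[s][...,1]>130)&(h[s][...,0]<14)
print(blobs(m))
m2=m*False;m2[s]=(h[s][...,1]<50)&(h[s][...,2]>80);print(blobs(m2))
for u,v,z in((318,190,.075),(318,197,.08),(318,178,.02),(317.5,153,.019)):print(u,v,onz("wrist",u,v,z,o).round(4))
E
```

```text
[]
[([291, 152, 52, 46, 1032], [316.7, 169.6])]
318 190 [0.4576 0.233  0.075 ]
318 197 [0.4622 0.2314 0.08  ]
318 178 [0.4606 0.2326 0.02  ]
317.5 153 [0.4353 0.2408 0.019 ]
```

Emit:
step_arm(commands=[85,0.006,0.007,0,0,0,0,85,0.006,0.007,-0.04,0,0,0,85,0.006,0.007,-0.08,0,0,0,85,0.006,0.007,-0.12,0,0,0,85,0.006,0.007,-0.15,0,0,0,85,0.006,0.007,-0.18,0,0,0,85,0.006,0.007,-0.2,0,0,0,85,0.006,0.007,-0.21,0,0,0,85,0.006,0.007,-0.21,0,0,0,85,0.006,0.007,-0.21,0,0,0])

```text
clock: 2.65
position: [0.4619, 0.2316, 0.0324]
ee_rot: [0.167, 0.986, 0.0, 0.0]
ft_force: [-0.3, -0.2, 0.3]
grip_width: 1.0
grasp_force: 0.0
```

```bash
python3 - <<'E'
from h import *
o=get_obs();print(o["clock"],o["position"],o["ft_force"])
im=camera("wrist")[:,:,::-1].copy();cv2.imwrite("pics/w2.png",im)
E
```

```text
2.65 [0.46189137 0.23161055 0.03240237] [-0.32494902 -0.18229296  0.26676146]
```

View pics/w2.png

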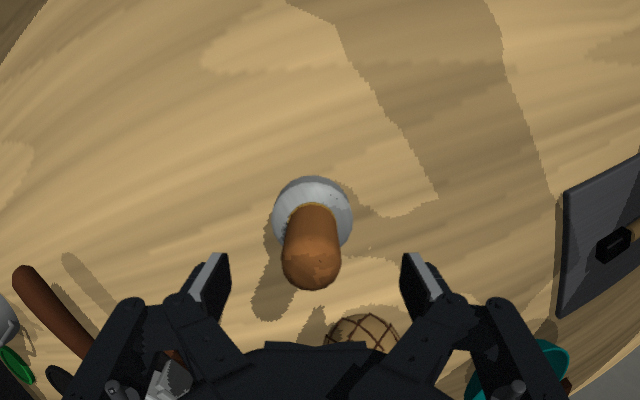

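The handle is at (312,250), midway between the pads at x≈228 and x≈402, so I close on it.

Emit:
step_arm(commands=[50,0,0,0,0,0,0,40,0,0,0,0,0,0,25,0,0,0,0,0,0,25,0,0,0,0,0,0,25,0,0,0,0,0,0,25,0,0,0,0,0,0,25,0,0,0,0,0,0,25,0,0,0,0,0,0,25,0,0,0,0,0,0,25,0,0,0,0,0,0], squeeze=90)

```text
clock: 3.95
position: [0.4619, 0.2311, 0.0325]
ee_rot: [0.167, 0.986, 0.0, 0.0]
ft_force: [-2.0, -2.8, 6.6]
grip_width: 0.318
grasp_force: 88.3
```

Emit:
step_arm(commands=[25,0,0,0.01,0,0,0,25,0,0,0.03,0,0,0,25,0,0,0.06,0,0,0,25,0,0,0.1,0,0,0,25,0,0,0.14,0,0,0,25,0,0,0.17,0,0,0,25,0,0,0.18,0,0,0,25,0,0,0.18,0,0,0,25,0,0,0.18,0,0,0,25,0,0,0.18,0,0,0])

```text
clock: 5.2
position: [0.4612, 0.2311, 0.1391]
ee_rot: [0.167, 0.986, -0.0, -0.0]
ft_force: [0.1, -0.5, -4.6]
grip_width: 0.313
grasp_force: 89.2
```

```bash
python3 - <<'E'
from h import *
o=get_obs();print(o["clock"],o["position"],o["ft_force"],o["torque"],o["grip_width"],o["grasp_force"])
im=camera("wrist")[:,:,::-1].copy();cv2.imwrite("pics/w3.png",im)
cv2.imwrite("pics/c3.png",cv2.resize(im[130:330,200:430],None,fx=3,fy=3,interpolation=2))
E
```

```text
5.2 [0.46118059 0.23105802 0.1391325 ] [ 0.14931025 -0.49417415 -4.56234099] [ 0.01854351 -0.00742736 -0.00638336] 0.31260945575467386 89.17467077728361
```

View pics/c3.png

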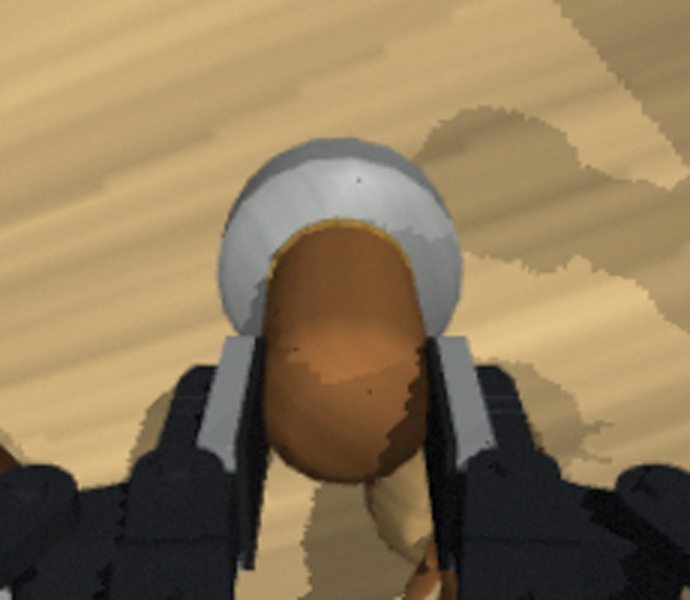

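The crop shows the tamper held between the pads. The bottom edge of its base nearest the camera is at full-image pixel (314.3,176), and its sides run from x=273 to x=354.

```bash
python3 - <<'E'
from h import *
o=get_obs();Q=R.from_quat(o["ee_rot"]).as_matrix()
z=o["position"][2]-.0325
for u,v,zz in((314.3,176.3,z),(314.3,183.5,z+.019)):
    P=onz("wrist",u,v,zz,o);print(P,"tool",Q.T@(P-o["position"]))
# handle top edge of base collar at z+.025, r 16
P=onz("wrist",314,203.5,z+.025,o);print("collar tool",Q.T@(P-o["position"]))
# side tangents
for u in(273.3,353.7):
    P=onz("wrist",u,215,z+.019,o);print("side",Q.T@(P-o["position"]))
E
```

```text
[0.43714715 0.24059158 0.10677496] tool [0.02587113 0.00100892 0.03251379]
[0.43724512 0.24058184 0.12577496] tool [0.02578611 0.00101733 0.01351373]
collar tool [0.01418093 0.00080885 0.00750736]
side [ 0.0039522  -0.02659371  0.01352276]
side [0.00389019 0.02745754 0.013481  ]
```

Emit:
step_arm(commands=[25,0.02,-0.04,0.02,0,0,0,25,0.06,-0.11,0.02,0,0,0,25,0.1,-0.18,0.02,0,0,0,25,0.14,-0.25,0.02,0,0,0,25,0.18,-0.32,0.02,0,0,0,25,0.2,-0.36,0.02,0,0,0,25,0.205,-0.37,0.02,0,0,0,25,0.205,-0.37,0.02,0,0,0,25,0.205,-0.37,0.02,0,0,0,25,0.205,-0.37,0.02,0,0,0])

```text
clock: 6.5
position: [0.5843, 0.0105, 0.1519]
ee_rot: [0.166, 0.986, 0.0, -0.0]
ft_force: [0.2, -0.2, -4.1]
grip_width: 0.316
grasp_force: 89.3
```

```bash
python3 - <<'E'
from h import *
o=get_obs();print(o["clock"],o["position"],o["ft_force"],o["torque"])
im=camera("wrist")[:,:,::-1].copy();cv2.imwrite("pics/w4.png",im)
cv2.imwrite("pics/c4.png",cv2.resize(im[100:300,180:440],None,fx=3,fy=3,interpolation=2))
E
```

```text
6.5 [0.58431902 0.01051862 0.15187884] [ 0.18771407 -0.22707233 -4.14777339] [-0.00186574 -0.01974489 -0.01696641]
```

View pics/c4.png

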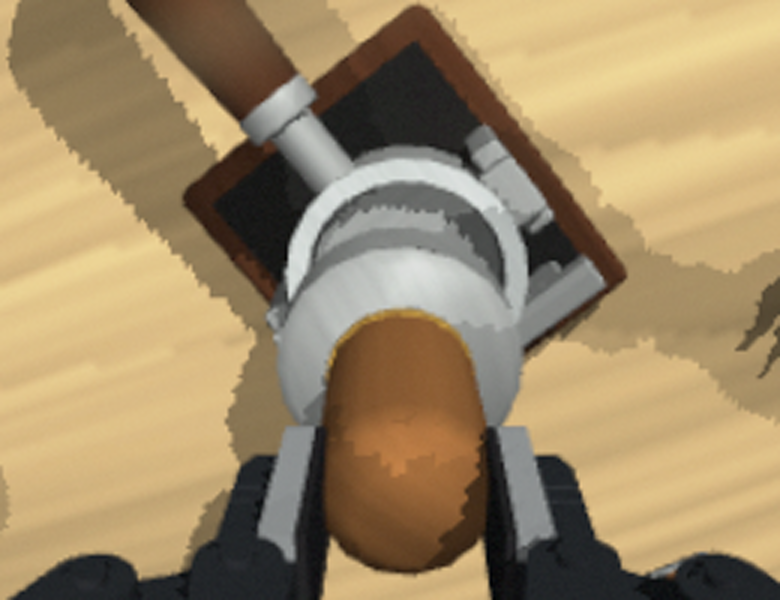

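The basket mouth sits ahead of the tamper. In the crop its outer edge passes through (408,160), (286,270) and (528,270), and its inner edge through (408,182) and about (316,250).

```bash
python3 - <<'E'
from h import *
from scipy.optimize import least_squares
o=get_obs();Q=R.from_quat(o["ee_rot"]).as_matrix()
im=cv2.imread("pics/w4.png");g=im.min(2).astype(float)
# radial bright profile from approx centre of mouth at z=.066
c0=np.array([408,280])/3+[180,100]
pts=[]
for a in np.deg2rad(np.arange(200,345,8)):
    d=np.array([np.cos(a),np.sin(a)]);r=np.arange(20,50,.25)
    xy=(c0+r[:,None]*d).astype(np.float32)
    p=cv2.remap(g.astype(np.float32),xy[:,:1],xy[:,1:],1)[:,0]
    k=np.where(p>165)[0]
    if len(k): pts.append((*xy[k[-1]],*xy[k[0]],len(k)/4))
for p in pts:
    P=onz("wrist",p[0],p[1],.066,o);I=onz("wrist",p[2],p[3],.066,o)
    print(np.round(p,1),P[:2].round(4),I[:2].round(4))
for k,r in((0,.0355),(2,.030)):
    X=np.array([onz("wrist",p[k],p[k+1],.066,o)[:2] for p in pts])
    s=least_squares(lambda c:np.hypot(*(X-c[:2]).T)-r,[.584,.01],loss="soft_l1",f_scale=.001);print(s.x,np.round(s.fun*1e3,1))
f=o["position"]+Q@[-.002,.0006,.0325];print("face",f)
E
```

```text
[277.5 179.3 297.2 186.5   7. ] [ 0.5645 -0.0165] [ 0.5765 -0.0021]
[280.  174.2 285.3 177.    6.2] [ 0.5609 -0.0126] [ 0.5648 -0.0091]
[282.6 169.1 287.9 172.9   6.8] [ 0.5573 -0.0088] [ 0.5621 -0.0056]
[286.5 164.9 291.  169.2   6.5] [ 0.5549 -0.0042] [ 0.5599 -0.0019]
[285.4 154.1 294.6 165.9  15.2] [ 0.5456 -0.0018] [0.5582 0.0021]
[291.1 150.2 299.  163.9  16. ] [0.5441 0.0041] [0.5577 0.0064]
[300.5 155.1 303.3 161.8   7.5] [0.5508 0.0103] [0.5572 0.0105]
[306.1 153.8 311.2 173.9   9. ] [0.5514 0.0153] [0.5698 0.0134]
[311.7 152.3 313.8 172.    9.2] [0.5517 0.0203] [0.5689 0.0162]
[317.4 152.6 316.7 173.1   9. ] [0.5536 0.0249] [0.5707 0.0183]
[323.1 153.  319.7 172.4   8.5] [0.5555 0.0295] [0.571 0.021]
[328.6 154.6 326.2 161.9   8. ] [0.5584 0.0335] [0.564  0.0294]
[333.9 156.7 324.8 175.4   8.8] [0.5617 0.0372] [0.575  0.0243]
[338.4 160.2 334.7 165.6   6.8] [0.5659 0.04  ] [0.5695 0.0355]
[349.3 156.4 338.4 168.4  13. ] [0.5658 0.0501] [0.573  0.0377]
[354.1 161.4 341.9 171.6  12. ] [0.5714 0.0528] [0.5767 0.0397]
[358.2 167.  344.8 175.3  11.5] [0.5774 0.0547] [0.5808 0.0412]
[351.4 177.6 346.8 179.6   5.2] [0.5846 0.0461] [0.5851 0.0417]
[353.5 182.6 348.7 184.    5.2] [0.5897 0.0465] [0.5895 0.042 ]
[0.58607702 0.01183309] [ 0.1 -0.4 -0.1 -0.4  7.2  7.2 -0.2 -0.6 -0.1 -0.5 -0.2 -0.4 -0.3 -0.9
  7.8  8.   8.3 -1.2 -0.7]
[0.58825601 0.01140392] [-12.1   1.1   1.2   1.3   1.5   0.9   1.  -11.4 -10.  -11.1 -10.2   0.2
 -11.5   0.5   0.4   0.5   0.7   0.4   0.6]
face [0.58644235 0.01016788 0.1194137 ]
```

Emit:
step_arm(commands=[25,0.001,0.003,0,0,0,0,25,0.001,0.003,-0.02,0,0,0,25,0.001,0.003,-0.04,0,0,0,25,0.001,0.003,-0.06,0,0,0,25,0.001,0.003,-0.075,0,0,0,25,0.001,0.003,-0.083,0,0,0,25,0.001,0.003,-0.088,0,0,0,25,0.001,0.003,-0.092,0,0,0,25,0.001,0.003,-0.095,0,0,0,25,0.001,0.003,-0.095,0,0,0])

```text
clock: 7.8
position: [0.5851, 0.0111, 0.0949]
ee_rot: [0.167, 0.986, 0.0, 0.0]
ft_force: [0.2, 0.7, -3.4]
grip_width: 0.315
grasp_force: 89.3
```

```bash
python3 - <<'E'
from h import *
o=get_obs();print(o["clock"],o["position"],o["ft_force"],o["torque"])
im=camera("wrist")[:,:,::-1].copy();cv2.imwrite("pics/w5.png",im)
cv2.imwrite("pics/c5.png",cv2.resize(im[100:300,180:440],None,fx=3,fy=3,interpolation=2))
E
```

```text
7.8 [0.58514782 0.01114477 0.09486636] [ 0.17096316  0.65786093 -3.38624717] [-0.05770359 -0.02606845  0.03586437]
```

View pics/c5.png

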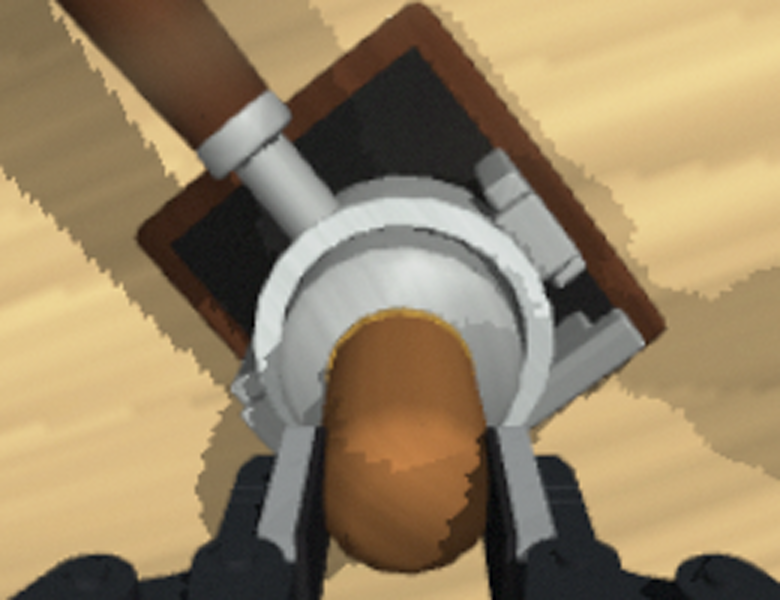

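The tamper is inside the bore with a gap all round, so I press down gradually.

Emit:
step_arm(commands=[25,0,0,-0.002,0,0,0,25,0,0,-0.004,0,0,0,25,0,0,-0.006,0,0,0,25,0,0,-0.008,0,0,0,25,0,0,-0.01,0,0,0,25,0,0,-0.012,0,0,0,25,0,0,-0.014,0,0,0,25,0,0,-0.016,0,0,0,25,0,0,-0.016,0,0,0,25,0,0,-0.016,0,0,0])

```text
clock: 9.1
position: [0.5868, 0.011, 0.0868]
ee_rot: [0.167, 0.986, 0.0, 0.002]
ft_force: [1.1, -0.4, 8.8]
grip_width: 0.313
grasp_force: 90.9
```

Emit:
step_arm(commands=[25,0,0,-0.0002,0,0,0,25,0,0,-0.0004,0,0,0,25,0,0,-0.0006,0,0,0,25,0,0,-0.0008,0,0,0,25,0,0,-0.001,0,0,0,25,0,0,-0.0012,0,0,0,25,0,0,-0.0014,0,0,0,25,0,0,-0.0016,0,0,0,25,0,0,-0.0016,0,0,0,25,0,0,-0.0016,0,0,0])

```text
clock: 10.35
position: [0.5873, 0.011, 0.0864]
ee_rot: [0.167, 0.986, 0.001, 0.002]
ft_force: [1.7, -0.8, 11.0]
grip_width: 0.313
grasp_force: 91.1
```

Emit:
step_arm(commands=[25,-0.001,0,0,0,0,0,25,-0.002,0,0,0,0,0,25,-0.003,0,0,0,0,0,25,-0.004,0,0,0,0,0,25,-0.004,0,0,0,0,0,25,-0.004,0,0,0,0,0,25,-0.004,0,0,0,0,0,25,-0.004,0,0,0,0,0,25,-0.004,0,0,0,0,0,25,-0.004,0,0,0,0,0])

```text
clock: 11.6
position: [0.5857, 0.0114, 0.0868]
ee_rot: [0.167, 0.986, 0.001, 0.003]
ft_force: [3.3, -0.1, 12.5]
grip_width: 0.313
grasp_force: 91.3
```

```bash
python3 - <<'E'
from h import *
o=get_obs();print(o["clock"],o["position"],o["ee_rot"],o["ft_force"],o["torque"])
Q=R.from_quat(o["ee_rot"]).as_matrix();print(Q.round(4))
im=camera("wrist")[:,:,::-1].copy();cv2.imwrite("pics/w6.png",im)
cv2.imwrite("pics/c6.png",cv2.resize(im[120:270,220:400],None,fx=4,fy=4,interpolation=2))
E
```

```text
11.6 [0.58565195 0.01144606 0.08680382] [0.16702674 0.98594699 0.00102748 0.00308812] [ 3.26301745 -0.118118   12.45083491] [-0.06682751 -0.64384099  0.06815015]
[[-0.9442  0.3294  0.0064]
 [ 0.3294  0.9442  0.001 ]
 [-0.0057  0.0031 -1.    ]]
```

View pics/c6.png

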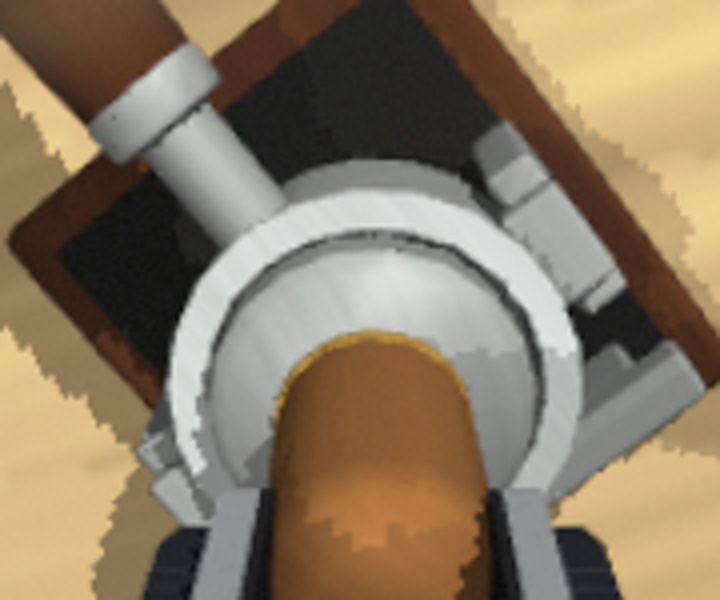

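The base is still centred in the bore and the grip looks unchanged (collar at about (313,203)). I push a little further to feel whether this is the stop.

Emit:
step_arm(commands=[25,0,0,-0.0003,0,0,0,25,0,0,-0.0006,0,0,0,25,0,0,-0.0009,0,0,0,25,0,0,-0.0012,0,0,0,25,0,0,-0.0015,0,0,0,25,0,0,-0.0015,0,0,0,25,0,0,-0.0015,0,0,0,25,0,0,-0.0015,0,0,0,25,0,0,-0.0015,0,0,0,25,0,0,-0.0015,0,0,0])

```text
clock: 12.9
position: [0.5861, 0.0114, 0.0864]
ee_rot: [0.167, 0.986, 0.001, 0.004]
ft_force: [3.0, -0.1, 13.6]
grip_width: 0.314
grasp_force: 91.5
```

```bash
python3 - <<'E'
from h import *
o=get_obs();print(o["clock"],o["position"],o["ee_rot"],o["ft_force"],o["torque"])
print(R.from_quat(o["ee_rot"]).as_matrix()[:,2].round(4))
E
```

```text
12.9 [0.58611629 0.01143594 0.08635064] [0.16701058 0.9859479  0.00117332 0.00358013] [ 3.00237409 -0.08462458 13.61708116] [-0.06713614 -0.73481746 -0.0487025 ]
[ 0.0075  0.0011 -1.    ]
```

```bash
python3 - <<'E'
from h import *
cv2.imwrite("pics/w7.png",camera("wrist")[:,:,::-1])
G={k:cv2.imread(f"pics/w{k}.png") for k in(3,4,5,6,7)}
for k,im in G.items():
    h=cv2.cvtColor(im,cv2.COLOR_BGR2HSV)
    def prof(u0,u1,v0,v1):
        return cv2.cvtColor(im,cv2.COLOR_BGR2GRAY)[v0:v1,u0:u1].astype(float).mean(1)
    sat=h[195:215,308:320,1].astype(float).mean(1)   # steel->wood edge at collar
    b=np.interp(90,np.maximum.accumulate(sat),np.arange(195,215))
    # handle width at collar+8 and lower
    w=lambda v:(lambda c:(c.min()+280,c.max()+280))(np.where((h[v,280:350,1]>100)&(h[v,280:350,0]<16))[0])
    sd=im[275:300,312:320].astype(float).mean((1,2))
    print(k,round(b,2),w(212),w(230),sd[8:22].round().astype(int))
E
```

```text
3 202.7 (np.int64(297), np.int64(330)) (np.int64(289), np.int64(338)) [ 57  58  56  55  54  50  43  36  69  92 100  99  98  97]
4 202.68 (np.int64(297), np.int64(330)) (np.int64(289), np.int64(338)) [ 67  66  66  65  63  59  48  42 121 165 176 174 171 169]
5 202.63 (np.int64(297), np.int64(330)) (np.int64(289), np.int64(338)) [ 67  66  66  65  64  59  51  46 121 157 163 161 160 160]
6 202.55 (np.int64(297), np.int64(330)) (np.int64(289), np.int64(338)) [ 67  67  66  65  64  61  51  44 104 150 168 167 164 163]
7 202.12 (np.int64(296), np.int64(330)) (np.int64(289), np.int64(338)) [ 67  67  66  65  64  61  51  44 104 150 168 166 165 163]
```

Emit:
step_arm(commands=[25,0,0,0.001,0,0,0,25,0,0,0.002,0,0,0,25,0,0,0.003,0,0,0,25,0,0,0.004,0,0,0,25,0,0,0.005,0,0,0,25,0,0,0.006,0,0,0,25,0,0,0.006,0,0,0,25,0,0,0.006,0,0,0,25,0,0,0.006,0,0,0,25,0,0,0.006,0,0,0])

```text
clock: 14.2
position: [0.5837, 0.0117, 0.0876]
ee_rot: [0.167, 0.986, 0.001, 0.001]
ft_force: [3.4, 2.8, 6.0]
grip_width: 0.31
grasp_force: 90.5
```

```bash
python3 - <<'E'
from h import *
o=get_obs();print(o["clock"],o["position"],o["ee_rot"],o["ft_force"],o["torque"])
print(R.from_quat(o["ee_rot"]).as_matrix()[:,2].round(4))
E
```

```text
14.2 [0.58369611 0.01171956 0.08763901] [1.66911354e-01 9.85971249e-01 6.07973190e-04 9.62344407e-04] [3.41131034 2.82499675 6.03776676] [ 0.68860372 -0.92736222  0.04604546]
[ 2.1e-03  9.0e-04 -1.0e+00]
```

Emit:
step_arm(commands=[25,0.001,0.001,0.001,0,0,0,25,0.002,0.002,0.003,0,0,0,25,0.003,0.003,0.004,0,0,0,25,0.004,0.004,0.004,0,0,0,25,0.005,0.004,0.004,0,0,0,25,0.005,0.004,0.004,0,0,0,25,0.005,0.004,0.004,0,0,0,25,0.005,0.004,0.004,0,0,0,25,0.005,0.004,0.004,0,0,0,25,0.005,0.004,0.004,0,0,0])

```text
clock: 15.45
position: [0.5857, 0.0136, 0.0894]
ee_rot: [0.167, 0.986, 0.0, -0.0]
ft_force: [-0.5, -2.9, 0.1]
grip_width: 0.314
grasp_force: 89.8
```

```bash
python3 - <<'E'
from h import *
o=get_obs();print(o["clock"],o["position"],o["ee_rot"],o["ft_force"],o["torque"])
print(R.from_quat(o["ee_rot"]).as_matrix()[:,2].round(4))
E
```

```text
15.45 [0.58569496 0.01357822 0.08936763] [ 1.67087718e-01  9.85942031e-01  6.15790013e-05 -4.32958802e-05] [-0.48938378 -2.85571665  0.14898067] [-0.76696834  0.23258958  0.01523663]
[-1.e-04  1.e-04 -1.e+00]
```

Emit:
step_arm(commands=[25,0,-0.002,0,0,0,0,25,0,-0.002,-0.001,0,0,0,25,0,-0.002,-0.002,0,0,0,25,0,-0.002,-0.003,0,0,0,25,0,-0.002,-0.004,0,0,0,25,0,-0.002,-0.005,0,0,0,25,-0.001,-0.002,-0.006,0,0,0,25,-0.001,-0.002,-0.007,0,0,0,25,-0.001,-0.002,-0.007,0,0,0,25,-0.001,-0.002,-0.007,0,0,0])

```text
clock: 16.7
position: [0.5862, 0.0127, 0.0861]
ee_rot: [0.167, 0.986, 0.001, 0.001]
ft_force: [2.2, 3.3, 6.6]
grip_width: 0.315
grasp_force: 90.6
```

```bash
python3 - <<'E'
from h import *
o=get_obs();print(o["clock"],o["position"],o["ee_rot"],o["ft_force"],o["torque"])
print(R.from_quat(o["ee_rot"]).as_matrix()[:,2].round(4))
E
```

```text
16.7 [0.58617036 0.01267189 0.086111  ] [1.66984718e-01 9.85958729e-01 5.31045250e-04 1.09828589e-03] [2.19612891 3.26828472 6.59725295] [ 0.66743902 -0.45256545  0.02096696]
[ 2.3e-03  7.0e-04 -1.0e+00]
```

Emit:
step_arm(commands=[25,0,0.001,-0.001,0,0,0,25,0,0.001,-0.002,0,0,0,25,0,0.001,-0.003,0,0,0,25,0,0.001,-0.004,0,0,0,25,0,0.001,-0.005,0,0,0,25,0,0.001,-0.005,0,0,0,25,0,0.001,-0.005,0,0,0,25,0,0.001,-0.005,0,0,0,25,0,0.001,-0.005,0,0,0,25,0,0.001,-0.005,0,0,0])

```text
clock: 17.95
position: [0.5866, 0.0131, 0.0835]
ee_rot: [0.167, 0.986, 0.001, 0.002]
ft_force: [2.3, 1.7, 9.1]
grip_width: 0.314
grasp_force: 90.9
```

```bash
python3 - <<'E'
from h import *
o=get_obs();print(o["clock"],o["position"],o["ee_rot"],o["ft_force"],o["torque"])
print(R.from_quat(o["ee_rot"]).as_matrix()[:,2].round(4))
E
```

```text
17.95 [0.58660546 0.01312341 0.08349604] [1.67052983e-01 9.85946500e-01 5.74103230e-04 1.57181008e-03] [2.32473364 1.70355329 9.05710089] [ 0.50697868 -0.52767185 -0.05485052]
[ 3.3e-03  6.0e-04 -1.0e+00]
```

Emit:
step_arm(commands=[25,0,0,-0.0006,0,0,0,25,0,0,-0.0012,0,0,0,25,0,0,-0.0018,0,0,0,25,0,0,-0.0024,0,0,0,25,0,0,-0.003,0,0,0,25,0,0,-0.003,0,0,0,25,0,0,-0.003,0,0,0,25,0,0,-0.003,0,0,0,25,0,0,-0.003,0,0,0,25,0,0,-0.003,0,0,0])

```text
clock: 19.2
position: [0.5869, 0.0131, 0.082]
ee_rot: [0.167, 0.986, 0.001, 0.002]
ft_force: [2.9, 2.4, 10.3]
grip_width: 0.318
grasp_force: 91.0
```

Emit:
step_arm(commands=[25,0,0,-0.0006,0,0,0,25,0,0,-0.0012,0,0,0,25,0,0,-0.0018,0,0,0,25,0,0,-0.0024,0,0,0,25,0,0,-0.003,0,0,0,25,0,0,-0.003,0,0,0,25,0,0,-0.003,0,0,0,25,0,0,-0.003,0,0,0,25,0,0,-0.003,0,0,0,25,0,0,-0.003,0,0,0])

```text
clock: 20.45
position: [0.5871, 0.013, 0.0803]
ee_rot: [0.167, 0.986, 0.001, 0.002]
ft_force: [2.4, 1.8, 10.8]
grip_width: 0.315
grasp_force: 91.1
```

Emit:
step_arm(commands=[25,0,0,-0.0005,0,0,0,25,0,0,-0.001,0,0,0,25,0,0,-0.0015,0,0,0,25,0,0,-0.002,0,0,0,25,0,0,-0.0025,0,0,0,25,0,0,-0.0025,0,0,0,25,0,0,-0.0025,0,0,0,25,0,0,-0.0025,0,0,0,25,0,0,-0.0025,0,0,0,25,0,0,-0.0025,0,0,0])

```text
clock: 21.7
position: [0.5875, 0.0129, 0.0796]
ee_rot: [0.167, 0.986, 0.001, 0.003]
ft_force: [1.8, 1.5, 17.6]
grip_width: 0.315
grasp_force: 91.9
```

Emit:
step_arm(commands=[25,0,0,-0.0003,0,0,0,25,0,0,-0.0006,0,0,0,25,0,0,-0.0009,0,0,0,25,0,0,-0.0012,0,0,0,25,0,0,-0.0015,0,0,0,25,0,0,-0.0015,0,0,0,25,0,0,-0.0015,0,0,0,25,0,0,-0.0015,0,0,0,25,0,0,-0.0015,0,0,0,25,0,0,-0.0015,0,0,0])

```text
clock: 22.95
position: [0.588, 0.0127, 0.0794]
ee_rot: [0.167, 0.986, 0.001, 0.003]
ft_force: [-0.1, 0.5, 21.8]
grip_width: 0.317
grasp_force: 92.4
```

The plate has bottomed about 11 mm down with a push of about 25 N. I ease off slightly and hold.

Emit:
step_arm(commands=[25,-0.001,0,0.0008,0,0,0,25,-0.001,0,0.0008,0,0,0,25,-0.001,0,0.0008,0,0,0,25,-0.001,0,0.0008,0,0,0,25,-0.001,0,0.0008,0,0,0,25,-0.001,0,0.0008,0,0,0,25,-0.001,0,0.0008,0,0,0,25,-0.001,0,0.0008,0,0,0,25,-0.001,0,0.0008,0,0,0,25,-0.001,0,0.0008,0,0,0])

```text
clock: 24.2
position: [0.5873, 0.0129, 0.0795]
ee_rot: [0.167, 0.986, 0.001, 0.003]
ft_force: [1.1, 2.1, 19.2]
grip_width: 0.313
grasp_force: 92.1
```

```bash
python3 - <<'E'
from h import *
o=get_obs();print(o["clock"],o["position"],o["ft_force"],o["torque"],R.from_quat(o["ee_rot"]).as_matrix()[:,2].round(4))
cv2.imwrite("pics/w8.png",camera("wrist")[:,:,::-1])
# base / collar position check vs earlier grip
h=cv2.cvtColor(cv2.imread("pics/w8.png"),cv2.COLOR_BGR2HSV)
sat=h[195:215,308:320,1].astype(float).mean(1);print(np.interp(90,np.maximum.accumulate(sat),np.arange(195,215)))
E
```

```text
24.2 [0.58725508 0.01292435 0.07953506] [ 1.08396152  2.13850551 19.20574809] [ 0.40593393 -0.28535885  0.01575676] [ 6.1e-03  9.0e-04 -1.0e+00]
201.88240917782028
```

Emit:
step_arm(commands=[25,0.001,0,0.004,0,0,0,25,0.002,0,0.008,0,0,0,25,0.003,0,0.014,0,0,0,25,0.003,0,0.02,0,0,0,25,0.003,0,0.03,0,0,0,25,0.003,0,0.045,0,0,0,25,0.003,0,0.07,0,0,0,25,0.003,0,0.1,0,0,0,25,0.003,0,0.125,0,0,0,25,0.003,0,0.135,0,0,0])

```text
clock: 25.5
position: [0.5869, 0.0129, 0.1592]
ee_rot: [0.167, 0.986, 0.0, 0.001]
ft_force: [-0.4, 0.1, -4.8]
grip_width: 0.315
grasp_force: 89.4
```

```bash
python3 - <<'E'
from h import *
o=get_obs();print(o["clock"],o["position"],o["ft_force"],o["torque"])
im=camera("top")[:,:,::-1];w=camera("wrist")[:,:,::-1]
cv2.imwrite("pics/t9.png",im);cv2.imwrite("pics/w9.png",w)
t=cv2.resize(im[110:260,300:430],None,fx=3,fy=3,interpolation=2)
cv2.imwrite("pics/c9.png",np.hstack([t,cv2.resize(w[120:270,230:390],(400,450))]))
E
```

```text
25.5 [0.58691353 0.01292568 0.15919309] [-0.38392932  0.14520557 -4.84478414] [-0.00040695 -0.01919604 -0.02244675]
```

View pics/c9.png

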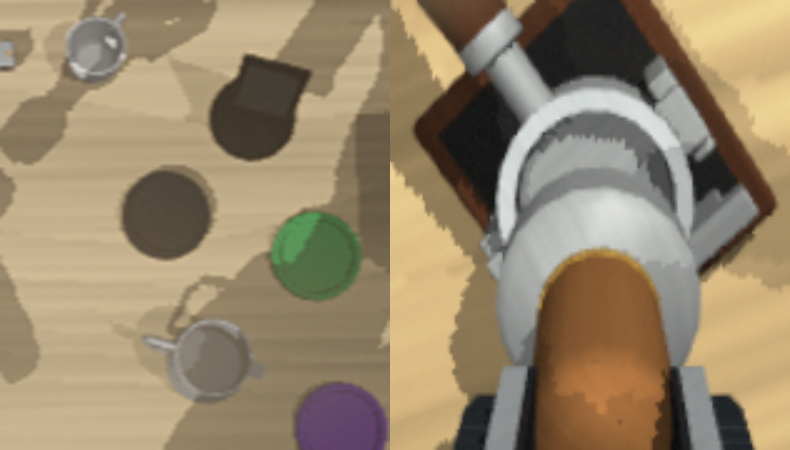

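The plate is back up and shows bright in the bore. The black rest is at top-view pixel (355.7,181.3), about (0.622,-0.237) once I remove the camera bias seen on the other parts. I have now viewed 11 pictures, one over the limit of 10, so I view no more and check the rest numerically.

Emit:
step_arm(commands=[25,0.005,-0.04,0,0,0,0,25,0.013,-0.1,0,0,0,0,25,0.022,-0.17,0,0,0,0,25,0.032,-0.24,0,0,0,0,25,0.042,-0.31,0,0,0,0,25,0.05,-0.37,0,0,0,0,25,0.055,-0.405,0,0,0,0,25,0.055,-0.415,0,0,0,0,25,0.055,-0.415,0,0,0,0,25,0.055,-0.415,0,0,0,0])

```text
clock: 26.85
position: [0.6198, -0.2341, 0.1576]
ee_rot: [0.166, 0.986, 0.001, -0.0]
ft_force: [-0.2, 0.2, -3.4]
grip_width: 0.314
grasp_force: 89.4
```

```bash
python3 - <<'E'
from h import *
from scipy.optimize import least_squares
o=get_obs();print(o["clock"],o["position"],o["ft_force"],R.from_quat(o["ee_rot"]).as_matrix()[:,2].round(4))
im=camera("wrist")[:,:,::-1].copy();cv2.imwrite("pics/w10.png",im)
m=(im.max(2)<85).astype(np.uint8)
# outer edge (z=.006-.011) of the dark dish: scan columns from above down to first dark run
E=[]
for u in range(262,368,6):
    k=[v for v in range(110,215) if m[v:v+4,u].all()]
    if k:E.append((u,k[0],*onz("wrist",u,k[0],.009,o)[:2].round(4)))
print(*E,sep="\n")
X=np.array([e[2:] for e in E]);s=least_squares(lambda c:np.hypot(*(X-c).T)-.046,[.622,-.237],loss="soft_l1",f_scale=.001);print(s.x,np.round(s.fun*1e3,1))
E
```

```text
26.85 [ 0.61976199 -0.2341441   0.15762121] [-0.24198843  0.19314705 -3.44015106] [ 1.0e-04  1.1e-03 -1.0e+00]
(274, 154, np.float64(0.585), np.float64(-0.2669))
(280, 147, np.float64(0.58), np.float64(-0.2581))
(286, 142, np.float64(0.5771), np.float64(-0.2501))
(292, 138, np.float64(0.5753), np.float64(-0.2426))
(298, 136, np.float64(0.5754), np.float64(-0.2359))
(304, 134, np.float64(0.5755), np.float64(-0.2291))
(310, 134, np.float64(0.5776), np.float64(-0.2231))
(316, 135, np.float64(0.5807), np.float64(-0.2175))
(322, 136, np.float64(0.5838), np.float64(-0.2118))
(328, 139, np.float64(0.5889), np.float64(-0.2069))
(334, 142, np.float64(0.5941), np.float64(-0.2018))
(340, 147, np.float64(0.6013), np.float64(-0.1975))
(346, 156, np.float64(0.6127), np.float64(-0.1944))
[ 0.6212889  -0.23894201] [-0.2 -0.5 -0.4  0.1 -0.   0.8  0.5 -0.1  0.3 -0.4  0.   0.  -0.6]
```

Emit:
step_arm(commands=[25,0,-0.005,0,0,0,0,25,0,-0.005,-0.03,0,0,0,25,0,-0.005,-0.07,0,0,0,25,0,-0.005,-0.11,0,0,0,25,0,-0.005,-0.14,0,0,0,25,0,-0.005,-0.16,0,0,0,25,0,-0.005,-0.175,0,0,0,25,0,-0.005,-0.185,0,0,0,25,0,-0.005,-0.188,0,0,0,25,0,-0.005,-0.188,0,0,0])

```text
clock: 28.15
position: [0.6196, -0.2392, 0.0452]
ee_rot: [0.167, 0.986, 0.0, 0.0]
ft_force: [0.3, -0.2, -3.7]
grip_width: 0.317
grasp_force: 89.4
```

Emit:
step_arm(commands=[25,0,0,-0.001,0,0,0,25,0,0,-0.002,0,0,0,25,0,0,-0.003,0,0,0,25,0,0,-0.004,0,0,0,25,0,0,-0.005,0,0,0,25,0,0,-0.006,0,0,0,25,0,0,-0.007,0,0,0,25,0,0,-0.008,0,0,0,25,0,0,-0.008,0,0,0,25,0,0,-0.008,0,0,0])

```text
clock: 29.4
position: [0.6193, -0.2391, 0.0401]
ee_rot: [0.167, 0.986, 0.0, -0.0]
ft_force: [-0.0, -0.2, -4.4]
grip_width: 0.311
grasp_force: 89.4
```

Still about 1.5 mm above the floor, so I go down slowly until it touches.

Emit:
step_arm(commands=[25,0,0,-0.0005,0,0,0,25,0,0,-0.001,0,0,0,25,0,0,-0.0015,0,0,0,25,0,0,-0.002,0,0,0,25,0,0,-0.0025,0,0,0,25,0,0,-0.003,0,0,0,25,0,0,-0.003,0,0,0,25,0,0,-0.003,0,0,0,25,0,0,-0.003,0,0,0,25,0,0,-0.003,0,0,0])

```text
clock: 30.65
position: [0.6196, -0.2394, 0.0387]
ee_rot: [0.167, 0.986, -0.0, 0.0]
ft_force: [-1.2, -0.9, 4.6]
grip_width: 0.312
grasp_force: 90.4
```

Emit:
step_arm(commands=[25,0,0,0.001,0,0,0,25,0,0,0.001,0,0,0,25,0,0,0.001,0,0,0,32,0,0,0.001,0,0,0,36,0,0,0.001,0,0,0,42,0,0,0.001,0,0,0,50,0,0,0.001,0,0,0,58,0,0,0.001,0,0,0,62,0,0,0.001,0,0,0,62,0,0,0.001,0,0,0], squeeze=20)

```text
clock: 31.9
position: [0.6193, -0.239, 0.0389]
ee_rot: [0.167, 0.986, 0.0, -0.0]
ft_force: [-0.5, 0.4, 0.6]
grip_width: 0.724
grasp_force: 0.0
```

Emit:
step_arm(commands=[62,0,0,0.01,0,0,0,62,0,0,0.03,0,0,0,62,0,0,0.06,0,0,0,62,0,0,0.09,0,0,0,62,0,0,0.13,0,0,0,62,0,0,0.17,0,0,0,62,0,0,0.2,0,0,0,62,0,0,0.2,0,0,0,62,0,0,0.2,0,0,0,62,0,0,0.2,0,0,0])

```text
clock: 33.15
position: [0.6189, -0.2388, 0.1577]
ee_rot: [0.167, 0.986, 0.0, -0.001]
ft_force: [-0.4, 0.1, -0.8]
grip_width: 0.727
grasp_force: 0.0
```

```bash
python3 - <<'E'
from h import *
o=get_obs();print(o["clock"],o["position"],o["ft_force"])
im=camera("wrist")[:,:,::-1].copy();cv2.imwrite("pics/w11.png",im)
h=cv2.cvtColor(im,cv2.COLOR_BGR2HSV);s=np.s_[110:260,240:400]
for nm,c in(("wood",(h[...,1]>110)&(h[...,0]<16)&(h[...,2]>60)),("steel",(h[...,1]<40)&(h[...,2]>95)),("dark",im.max(2)<85)):
    m=np.zeros(h.shape[:2],bool);m[s]=c[s]
    for b,q in blobs(m,80):print(nm,b,q)
# expected pixels of tamper base at rest for upright pose
p=camera_params("wrist");K=p["mtx"];T=np.linalg.inv(p["tool_from_camera"]);Q=R.from_quat(o["ee_rot"]).as_matrix()
def pw(P):
    q=T[:3,:3]@(Q.T@(np.array(P)-o["position"]))+T[:3,3];r=np.hypot(q[0],q[1]);return (K[:2,2]+K[0,0]*np.arctan2(r,q[2])*q[:2]/r).round(1)
for z in(.006,.031,.078,.090):print(z,pw([.6213,-.2395,z]))
E
```

```text
33.15 [ 0.61886226 -0.23882025  0.15774923] [-0.37461629  0.10501278 -0.75202127]
wood [296, 167, 35, 45, 1260] [313.0, 189.4]
steel [287, 150, 53, 46, 1111] [313.5, 168.2]
steel [240, 246, 8, 14, 81] [242.6, 251.7]
steel [382, 246, 17, 14, 139] [389.8, 253.1]
dark [273, 134, 83, 81, 2775] [314.2, 169.7]
dark [243, 240, 60, 20, 881] [271.6, 251.2]
dark [377, 247, 10, 13, 100] [380.6, 253.9]
0.006 [313.6 175.5]
0.031 [313.6 181.3]
0.078 [313.4 194.9]
0.09 [313.4 199.1]
```

The tamper stands upright in the rest, its pixels match the expected upright pose, and the gripper is clear.

```bash
python3 -c "
from workcell import *
print(hand_in())"
```

```text
the job is handed in; nothing more can be done
None
```

The job is handed in, with no verdict returned: I pressed the plate to its stop about 11 mm down, held it at roughly 2.3 kg, and left the tamper upright and released in the black rest at about 33 s, though I viewed 11 pictures against the limit of 10.

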